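Stand the leaning mill in the refilling clamp and close the jaw on it

TASK

Lift the pale olive wood mill out of its sloping teak cradle, stand it upright in the red U-shaped bay of the refilling clamp and let go of it. Then push in the clamp's jaw, the slide with the yellow handle, until it stops, so that the mill stands upright, pinned between the jaw and the back of the bay. Leave the dark mill, the tin, the two stoppers and the dish where they are.

Things in the scene. Friction and masses are not known exactly. Their poses are not given: they have to be found in the camera images.
- mill: Loose pale olive wood mill, 0.2-0.4 kg, 180 mm tall, round about its z axis (base to top). Origin: centre of its underside. Along z: body 54 mm in diameter from 0 to 92 mm, waist 38 mm at 112-122, straight head 48 mm in diameter at 132-162 (good grip), taper to 171, steel nut 16 mm in diameter to 180. At the start it leans 0.48 rad from vertical in the cradle, top to the cradle's -x.
- cradle: Fixed sloping teak cradle, base plate 150 x 90 x 12 mm. Origin: on the table, 50 mm below the mill's underside centre at the start. x level, away from the side the mill's top leans to; y level, across the mill. A board under the mill reaches 98 mm along its axis, a ledge carries its base, cheeks 30 to 36 mm either side reach 55 mm along it. The mill comes out along its axis.
- clamp: Fixed clamp on a steel plate 12 mm thick, from x = -192 to +48 mm, y = +-48 mm. Origin: on the table below the pinned mill's place. x points from the jaw to the back of the bay. Red U-shaped bay wall: top 52 mm above the table, 60 mm wide inside, inner back face at x = +27 mm, open to -x, side walls reaching x = -27 mm, outer sides at y = +-38 mm.
- seat (a point): Point on top of the clamp's base plate (12 mm above the table) at the middle of the mill's underside when the mill is pinned against the back of the bay; black rubber disc. Axes as the clamp.
- jaw (a joint): Travel of the clamp's sliding jaw in m along the clamp's x; 0 drawn back, it meets a mill standing against the back of the bay at 0.038, its end stop is 0.048. Starts at 0 to 0.01. It stays where it is left; sliding friction about 2.5 N.
- jaw_pad (a point): Middle of the front face of the black jaw pad (40 mm wide in y, 28 mm high, 30 mm above the table), which touches the mill. At travel 0 it is 65 mm in -x of the seat.
- jaw_handle (a point): On the axis of the jaw's upright round yellow handle, 75 mm above the table; handle 26 mm in diameter, 16 to 98 mm above the table, 85 mm in -x of the pad face. A rod at 27 mm height joins it to the pad, through a guide block 34 mm high at 83 to 97 mm in -x of the seat. Axes as the clamp.
- dark_mill: Loose bystander: walnut dark mill of the same shape as the olive one, standing upright. Origin: centre of its underside.
- tin: Loose bystander: green enamel spice tin with lid, 70 mm in diameter, 100 mm tall. Origin: centre of its underside.
- stopper_a: Loose bystander: clear glass cruet stopper, 46 mm in diameter, 70 mm tall, standing on its head. Origin: centre of its underside.
- stopper_b: Loose bystander: green glass cruet stopper, 46 mm in diameter, 70 mm tall, standing on its head. Origin: centre of its underside.
- dish: Loose bystander: white ceramic bowl, 90 mm in diameter, 35 mm tall. Origin: centre of its underside.

How it is judged:
On the way, in this order (a step that is already met when the one before it is completed fails the run):
1. the mill stands upright on the clamp's plate inside the bay, let go, with the jaw not yet closed on it (angle between mill's own z axis and vertical below 0.06 rad and horizontal distance between mill and seat below 0.025 m and z of mill in the frame of seat between -0.004 and 0.004 m and contact force between the fingers and mill below 0.2 N and value of joint jaw below 0.033 m), for 0.2 s.
2. the jaw has been pushed in until the mill is pinned (horizontal distance between jaw_pad and mill below 0.0295 m and horizontal distance between mill and seat below 0.0045 m and value of joint jaw above 0.034 m), for 0.2 s.
At the end, for the whole second after the job is handed in: The olive mill stands upright (within 0.06 rad) and at rest on the clamp's plate (underside within 4 mm of it), its axis within 4.5 mm of the seat point, and the jaw pad is against it (pad face no more than about 2.5 mm from its side, jaw travel over 0.034 m) (all of step 2 and angle between mill's own z axis and vertical below 0.06 rad and z of mill in the frame of seat between -0.004 and 0.004 m and linear speed of mill below 0.02 m/s); the robot touches nothing.
It fails at once if a bystander (dark mill, tin, stopper or dish) was moved more than 20 mm (distance of any of dark_mill, tin, stopper_a, stopper_b, dish from where it was at the start of the episode above 0.02 m).
It also fails if it takes over 54 s, if anything falls off the work surface, if the arm or the gripper's body presses on something with over 40 N, if the wrist force passes 120 N, or if a joint passes its speed limit or range.

ROBOT

A 6-joint arm with a two-finger parallel gripper is mounted at the origin on the work surface. World frame = base frame: x ahead of the robot, y to its left, z up, the work surface at z = 0. Lengths are in m, angles in rad, forces in N, time in s.
With the tool pointing down it reaches from about 0.325 to 0.85 m from the base axis. Payload 15.5 kg.
Tool frame: the origin (TCP) lies at the very end of the fingers, on their centre line; the grasp point (between the pads) lies 19 mm behind it; z points along the fingers, y is the line along which they close (so a half turn about z gives the same grasp; the last joint's range is limited). The gripper opens to 91 mm and grips with 3 to 60 N. Pads are 32 mm wide; open, the fingers measure 118 mm over their backs; the gripper's body (76 mm by 178 mm) begins 60 mm behind the grasp point.
Start: joints at [1.048, 0.494, 1.345, -0, 1.302, -0.096], TCP at [0.259, 0.569, 0.214] pointing down, gripper open.
Joint ranges: [-2.91, 2.91], [-0.82, 2.16], [0.22, 2.67], [-1.22, 4.37], [0.12, 2.79], [-3.08, 3.08]. Speed limits (rad/s): [1.89, 1.89, 2.57, 3.01, 3.01, 3.01].

INTERFACE

Orientations are given as a rotation vector (axis times angle).
In Python, from cell import robot, read_camera, camera_model gives the robot as it stands.
- The arm moves only by the tool play_rows, never from a script. Its argument "steps" is text: rows parted by semicolons, each of 7 numbers parted by spaces: the turn, a rotation vector about the tool's x, y, z in units of 360 degrees (1.0 is 360 degrees), then the shift along the tool's x, y, z in units of 0.12 m (1.0 is 0.12 m), then the closure, from 0 (fully open) to 1 (shut). In form: ax ay az tx ty tz grip; .... A call has 1 to 12 rows; each row is the pose to reach, as a shift and turn from the pose commanded when the call began, along the tool's axes at that moment, turning the shorter way round; what a row does not reach only later rows make up. A row lasts 1/8 s, in which the tool goes at most 62.5 mm and 10.7 degrees, less where a joint would pass 70% of its speed; a pose out of reach is approached as far as the arm can. A call with a number of a shift or a turn outside -1 to 1 is refused whole. A call with a gripper value outside its range is refused whole. The fingers move at their own pace and stop on an object; "force" is the grip in N (left out, the last holds). Time passes only in rows, so rows that repeat a pose let the fingers close. It gives the time, the measured TCP pose, the force, the opening and the grip force at its end, in the units of the state.
- robot.get_state(): the state, without advancing time (a new reading comes with each control period).
- read_camera(name): name is "scene" or "top"; returns the picture (384x512x3 uint8, red, green, blue); there is no depth.
- camera_model(name): a dict with "fov_y" (degrees; the focal length in pixels is half the picture's height over the tangent of half this angle, whatever the lens; pixels are square), "cx", "cy" (the principal point, pixels), "k1" (the pictures are not rectified: a ray, as slopes to the right and down, at radius r is drawn at 1 + k1 r^2 times it, then the intrinsics apply), "rvec" (rotation vector, rad) and "tvec" (3), from world to camera coordinates, as OpenCV has them. Camera axes: x right, y down, z forward; pixel columns grow to the right and rows downward; lengths in m; the calibration is good to about 2 mm. A picture is of the moment at which its call begins. camera_model takes no time and is no camera call.
- robot.finish_job(): hands the job in; it is judged then, once.
The state is a dict: "time_s": time; "joint_pos": joint angles; "qvel": joint speeds; "joint_torque": joint torques, N m; "position": TCP position; "tcp_rot": TCP orientation; "force": force on the tool from outside, world axes, zero at the start; "torque": the same for the moment, N m; "finger_gap": opening from 0.0 (shut) to 1.0 (fully open); "grasp_force": force on a finger pad.
Only numpy, scipy, OpenCV 4.12 (cv2) and the standard library are available. Lean on these libraries where they do the work, as an engineer would, in place of code of your own. Each camera call takes 0.05 s, during which the arm holds its last target. There are 200 camera calls.

## Working session

There is one attempt and no reset: what is moved stays moved. The work goes in short steps, Python scripts to look and compute and a tool call to move; the robot and the scene stay as the last step left them, time stands still between calls to the robot, and variables do not carry over. Pictures are saved under pics/ and viewed, at most 10 in all, crops included, and the job is handed in when it is done.

Besides the shell and the picture viewer there is one more tool, called after ">>>" by a JSON object that holds its "method" and its "body". play_rows: Moves the arm, as the interface text tells. Shifts and turns lie within -1 to 1; 1 stands for 0.12 m of shift or 360 degrees of turn. Its arguments: {"type":"object","properties":{"steps":{"type":"string"},"force":{"type":"number"}},"required":["steps"]}

```bash
mkdir -p pics; ls; python3 - <<'E'
from cell import robot, read_camera, camera_model
import cv2
for n in("scene","top"):
    print(n,camera_model(n)); cv2.imwrite(f"pics/{n}0.png",cv2.resize(read_camera(n)[:,:,::-1],(800,600),interpolation=cv2.INTER_CUBIC))
s=robot.get_state();print(s)
E
```

```text
pics
scene {'fov_y': 56.87824994890119, 'cx': 256.7192516729318, 'cy': 190.41166666614708, 'k1': -0.009408641195985714, 'rvec': array([ 2.09613745,  0.85087584, -0.44688807]), 'tvec': array([-0.44557753, -0.19194304,  1.50212676])}
top {'fov_y': 48.459545261851474, 'cx': 259.49931344421543, 'cy': 195.74311856249895, 'k1': -0.046219737712685324, 'rvec': array([ 2.1261462 , -2.09608951,  0.18642576]), 'tvec': array([-0.00359378,  0.62636834,  1.30173743])}
{'time_s': 0.1, 'joint_pos': array([ 1.04847078e+00,  4.94113553e-01,  1.34606374e+00, -3.51732630e-05,
        1.30247738e+00, -9.54893721e-02]), 'qvel': array([-1.33912771e-03, -2.67020021e-03, -1.29021433e-03, -8.08468563e-04,
       -2.48146624e-04,  4.54947843e-05]), 'joint_torque': array([-6.60921633e-04, -8.80252576e+01, -3.82548594e+01,  7.08668400e-02,
        4.82896494e-02, -9.13203235e-05]), 'position': array([0.25858063, 0.56863421, 0.21340438]), 'tcp_rot': array([-6.65318599e-01, -3.07003703e+00,  1.60529809e-03]), 'force': array([-0.71564279, -0.42532526,  0.45369593]), 'torque': array([ 0.01103103,  0.02240282, -0.02333104]), 'grasp_force': 0.0, 'finger_gap': 0.9985736790691558}
```

View pics/scene0.png

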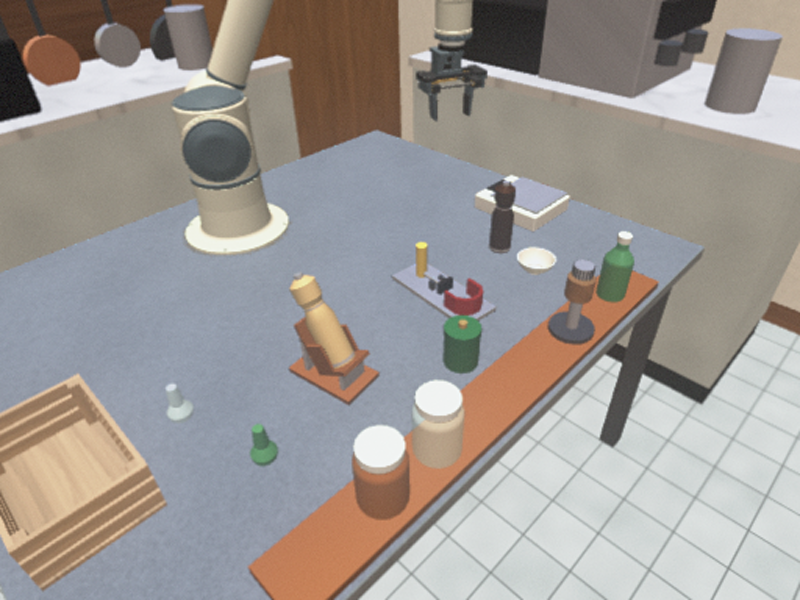

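View pics/top0.png

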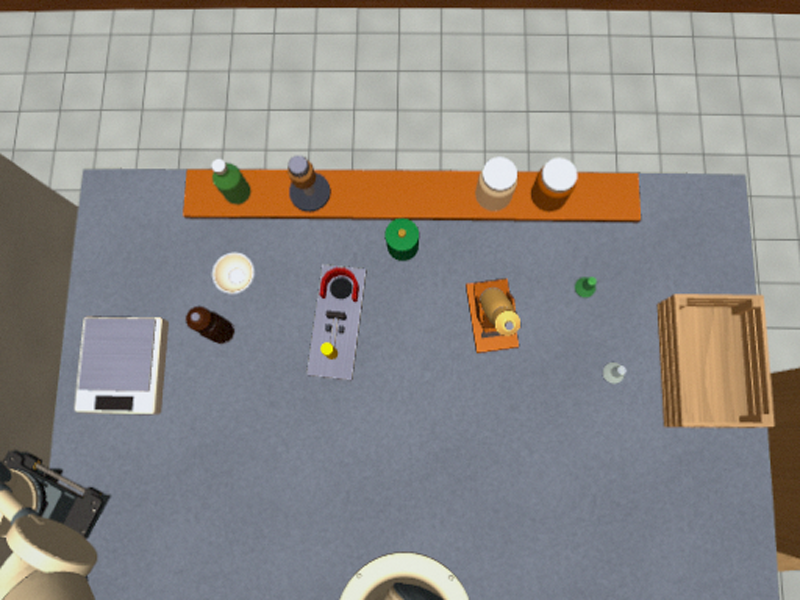

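The scene view shows the mill in its cradle at about (325,330) and the clamp at (440,285). The top view shows the cradle at (495,315), leaning towards the lower right, and the clamp at (337,320) with its bay facing up. I'll enlarge both.

```bash
python3 - <<'E'
from cell import read_camera
import cv2
for n,(x,y,w,h) in {"top":(190,160,150,90),"scene":(180,150,145,108)}.items():
    im=read_camera(n)[:,:,::-1][y:y+h,x:x+w]
    im=cv2.resize(im,None,fx=5.3,fy=5.3,interpolation=cv2.INTER_CUBIC)
    cv2.imwrite(f"pics/{n}1.png",im);print(im.shape)
E
```

```text
(477, 795, 3)
(572, 768, 3)
```

View pics/top1.png

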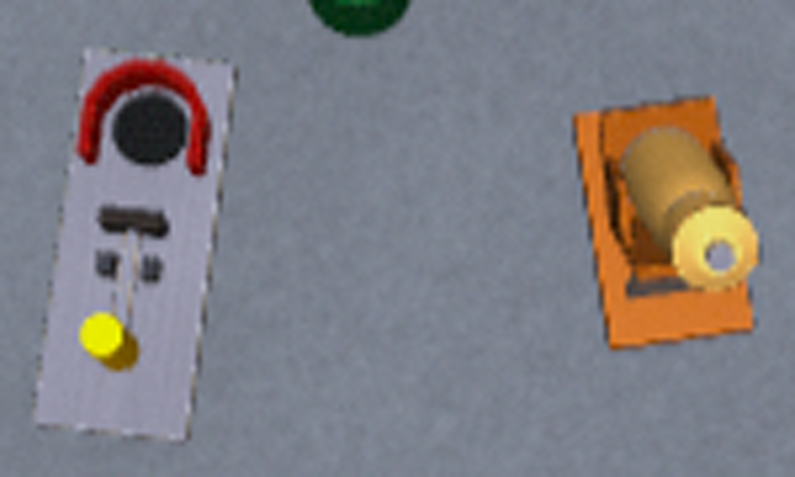

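View pics/scene1.png

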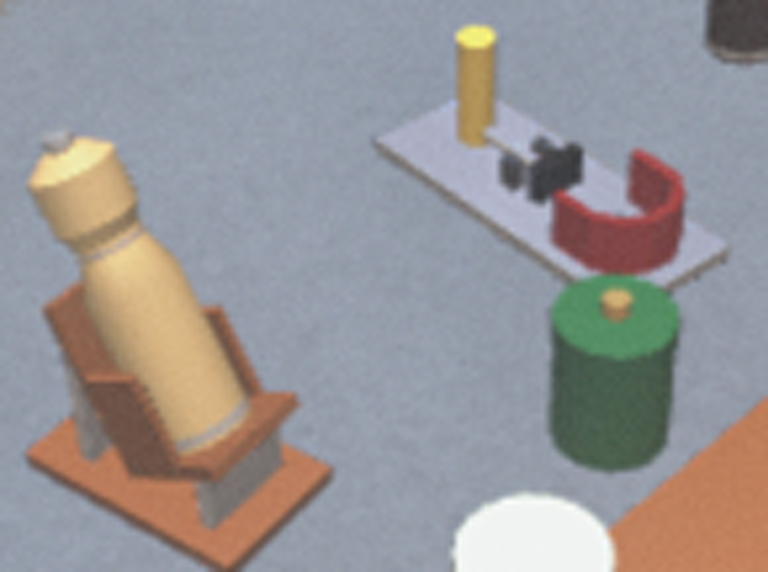

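Crop readings. Top:
- clamp plate corners (88,48), (237,66), (187,438), (36,424)
- rubber disc (150,129), handle top (101,335)
- cradle plate corners (574,115), (713,97), (752,328), (613,348), nut (719,255)

Scene:
- handle top (476,37), clamp corners (374,140) and (727,247)
- nut (59,136), cradle corners (28,455), (331,470), (230,568)

```bash
cat > h.py <<'E'
import numpy as np, cv2
from cell import robot, read_camera, camera_model
from scipy.optimize import least_squares
from scipy.spatial.transform import Rotation as R
OFF={"top":(190,160),"scene":(180,150)}
M={n:camera_model(n) for n in OFF}
def proj(n,P):
    m=M[n];f=192/np.tan(np.radians(m["fov_y"]/2))
    K=np.array([[f,0,m["cx"]],[0,f,m["cy"]],[0,0,1]])
    return cv2.projectPoints(np.atleast_2d(np.float64(P)),m["rvec"],m["tvec"],K,np.array([m["k1"],0,0,0.]))[0][:,0]
def px(n,p,s=5.3): return np.array(OFF[n])+(np.atleast_2d(p)+.5)/s-.5
def tri(a,b): 
    g=lambda P:np.r_[(proj("top",P)-px("top",a)).ravel(),(proj("scene",P)-px("scene",b)).ravel()]
    r=least_squares(g,[.6,0,.1]);return r.x,r.fun
def frame(p,L):
    c,s=np.cos(p[2]),np.sin(p[2]);L=np.atleast_2d(L)
    return np.c_[p[0]+c*L[:,0]-s*L[:,1],p[1]+s*L[:,0]+c*L[:,1],L[:,2]]
E
python3 - <<'E'
from h import *
np.set_printoptions(precision=4,suppress=True)
print("nut",*tri((719,255),(59,136)));print("handle",*tri((101,335),(476,37)))
# clamp: x,y,yaw, jaw
def g(p):
    a=np.array([[.048,.048,.012],[.048,-.048,.012],[-.192,-.048,.012],[-.192,.048,.012],[0,0,.013],[-.15+p[3],0,.098]])
    W=frame(p,a)
    s=frame(p,np.array([[-.192,-.048,.012],[.048,-.048,.012],[.048,.048,.012],[-.15+p[3],0,.098]]))
    d1=proj("top",W)-px("top",[(88,48),(237,66),(187,438),(36,424),(150,129),(101,335)])
    # which corners seen in scene: decide by print
    d2=proj("scene",s)[[0,2,3]]-px("scene",[(374,140),(727,247),(476,37)]) if p.size else 0
    return np.r_[d1.ravel(),d2.ravel()]
for sc in ["c"]:
    r=least_squares(g,[.6,.1,0,.0],x_scale=[.1,.1,.1,.01]);print("clamp",r.x,r.fun)
    for k in [[-.192,-.048,.012],[-.192,.048,.012],[.048,-.048,.012],[.048,.048,.012],[-.027,-.034,.052],[-.027,.034,.052]]:
        print(k,(proj("scene",frame(r.x,k))[0]-OFF["scene"]+.5)*5.3-.5)
# cradle plate: centre x,y,yaw from top and scene
C=np.array([[1,1],[1,-1],[-1,-1],[-1,1]])*[.075,.045];C=np.c_[C,[.012]*4]
def q(p):
    W=frame(p,C)
    d=proj("top",W)-px("top",[(574,115),(713,97),(752,328),(613,348)])
    return d.ravel()
r=least_squares(q,[.6,-.1,0]);print("cradle",r.x,r.fun)
print((proj("scene",frame(r.x,C))-OFF["scene"]+.5)*5.3-.5)
E
```

```text
nut [ 0.5655 -0.1834  0.2087] [-0.1109 -0.0709 -0.1234  0.0165]
handle [0.5328 0.1603 0.0961] [-0.1048 -0.0935 -0.1543  0.0346]
clamp [ 0.6745  0.1445 -0.1001  0.008 ] [-0.1125 -0.1174  0.0363 -0.4437  0.1119  0.6243 -0.5384 -0.139   0.3432
 -0.0773  0.3322 -0.2689 -0.1831 -0.3137  0.3853 -0.3055 -0.4013 -0.2158]
[-0.192, -0.048, 0.012] [373.0298 138.3371]
[-0.192, 0.048, 0.012] [478.5522  87.1475]
[0.048, -0.048, 0.012] [620.2316 309.8784]
[0.048, 0.048, 0.012] [729.042  245.3806]
[-0.027, -0.034, 0.052] [554.2706 192.0816]
[-0.027, 0.034, 0.052] [632.2302 150.2847]
cradle [ 0.6198 -0.176   0.1541] [-0.2368 -0.1029  0.2107 -0.4214  0.505   0.2068 -0.4784  0.2874]
[[331.4584 465.9849]
 [225.8404 566.9771]
 [ 21.5965 451.1391]
 [130.8689 362.6149]]
```

```bash
cat >> h.py <<'E'
np.set_printoptions(precision=4,suppress=True)
TH=.48; LY=.154; MB=np.array([.6478,-.1708,.0495])
A=np.array([-np.sin(TH)*np.cos(LY),-np.sin(TH)*np.sin(LY),np.cos(TH)])
def rot(z,psi):   # tool z, tool y nearest heading psi
    z=np.array(z,float);y=np.array([np.cos(psi),np.sin(psi),0]);y-=z*(y@z);y/=np.linalg.norm(y)
    return R.from_matrix(np.c_[np.cross(y,z),y,z])
RG=rot(-A,np.pi/2+LY)
CL=np.array([.6745,.1445,-.100])
RC=rot([0,0,-1],np.pi/2+CL[2])
def row(P,Rt=None,s=None):
    s=s or robot.get_state();R0=R.from_rotvec(s["tcp_rot"])
    Rt=Rt or R0
    return np.r_[(R0.inv()*Rt).as_rotvec()/2/np.pi,R0.inv().apply(np.array(P)-s["position"])/.12]
E
python3 - <<'E'
from h import *
print(MB+.215*A, MB+.129*A)
print(row([.45,.2,.32])); print(row(MB+.215*A,RG)); print(row(MB+.215*A))
o=row([.4,.2,.3],rot([0,0,-1],np.pi/2+LY));print(o)
E
```

```text
[ 0.5497 -0.186   0.2402] [ 0.5889 -0.1799  0.1639]
[ 0.      0.      0.     -2.7238 -2.1377 -0.8855]
[-0.0223 -0.0743 -0.0906 -4.8118 -4.7216 -0.2189]
[ 0.      0.      0.     -4.8118 -4.7216 -0.2189]
[-0.0001 -0.     -0.0924 -2.3445 -2.31   -0.7187]
```

>>> {"method": "play_rows", "body": {"steps": "0 0 0 -0.5 -0.5 -0.4 0;0 0 0 -1 -1 -0.7 0;0 0 0 -1 -1 -0.7 0;0 0 0 -1 -1 -0.7 0;0 0 0 -1 -1 -0.7 0"}}

```text
time_s: 0.82
position: [0.3183, 0.4102, 0.2978]
tcp_rot: [-0.666, -3.07, -0.0]
force: [-0.2, 0.5, -0.5]
finger_gap: 0.998
grasp_force: 0.0
```

>>> {"method": "play_rows", "body": {"steps": "0 0 0 -0.5 -0.5 0 0;0 0 0 -1 -1 0 0;0 0 0 -1 -1 0 0;0 0 0 -1 -1 0 0"}}

```text
time_s: 1.32
position: [0.3783, 0.2499, 0.2972]
tcp_rot: [-0.668, -3.069, 0.002]
force: [-0.2, 0.3, -1.1]
finger_gap: 0.997
grasp_force: 0.0
```

>>> {"method": "play_rows", "body": {"steps": "0 0 0 -0.5 -0.5 0 0;0 0 0 -1 -1 0 0;0 0 0 -1 -1 0 0;0 0 0 -1 -1 0 0"}}

```text
time_s: 1.82
position: [0.4384, 0.0914, 0.2972]
tcp_rot: [-0.668, -3.069, 0.0]
force: [-0.1, 1.0, -0.6]
finger_gap: 1.003
grasp_force: 0.0
```

>>> {"method": "play_rows", "body": {"steps": "0 0 0 -0.5 -0.5 0 0;0 0 0 -1 -1 0 0;0 0 0 -1 -1 0 0;0 0 0 -1 -1 0 0"}}

```text
time_s: 2.33
position: [0.4983, -0.0672, 0.297]
tcp_rot: [-0.667, -3.069, -0.0]
force: [0.8, -0.3, -1.1]
finger_gap: 1.0
grasp_force: 0.0
```

```bash
python3 - <<'E'
from h import *
print(robot.get_state()["joint_pos"]);print(row(MB+.215*A,RG));print(row(MB+.25*A,RG))
E
```

```text
[-0.253   0.2425  1.5125  0.0001  1.3876 -1.3958]
[-0.0222 -0.0744 -0.0908 -0.8014 -0.723   0.4721]
[-0.0222 -0.0744 -0.0908 -0.6886 -0.7971  0.2135]
```

>>> {"method": "play_rows", "body": {"steps": "-0.0222 -0.0744 -0.0908 -0.689 -0.797 0.2135 0;-0.0222 -0.0744 -0.0908 -0.689 -0.797 0.2135 0;-0.0222 -0.0744 -0.0908 -0.689 -0.797 0.2135 0;-0.0222 -0.0744 -0.0908 -0.689 -0.797 0.2135 0;-0.0222 -0.0744 -0.0908 -0.689 -0.797 0.2135 0;-0.0222 -0.0744 -0.0908 -0.689 -0.797 0.2135 0;-0.0222 -0.0744 -0.0908 -0.689 -0.797 0.2135 0;-0.0222 -0.0744 -0.0908 -0.689 -0.797 0.2135 0;-0.0222 -0.0744 -0.0908 -0.689 -0.797 0.2135 0"}}

```text
time_s: 3.45
position: [0.533, -0.1876, 0.2724]
tcp_rot: [-0.207, 2.654, 0.05]
force: [0.6, -0.0, -0.2]
finger_gap: 0.999
grasp_force: 0.0
```

```bash
python3 - <<'E'
from h import *
s=robot.get_state();print(s["joint_pos"]);print(row(MB+.129*A,RG))
t=s["position"];d=R.from_rotvec(s["tcp_rot"]).as_matrix()[:,2]
ims=[]
for n,(x,y,w,h) in {"top":(280,160,75,75),"scene":(170,140,75,75)}.items():
    im=cv2.resize(read_camera(n)[:,:,::-1][y:y+h,x:x+w],None,fx=5.3,fy=5.3,interpolation=cv2.INTER_CUBIC)
    for P,c in((t,(255,0,255)),(t+.08*d,(255,0,255)),(MB+.18*A,(255,255,0)),(MB+.162*A,(255,255,0)),(MB+.132*A,(255,255,0)),(MB+.0*A,(255,255,0))):
        u=(proj(n,P)[0]-[x,y]+.5)*5.3-.5;cv2.circle(im,tuple(int(round(v)) for v in u),2,c,-1)
    ims.append(im)
cv2.imwrite("pics/pre.png",np.hstack(ims))
E
```

```text
[-0.6592  0.1941  1.7729  0.4505  0.8826 -2.6233]
[ 0.0001  0.0001  0.0002  0.0012 -0.0091  1.0188]
```

View pics/pre.png

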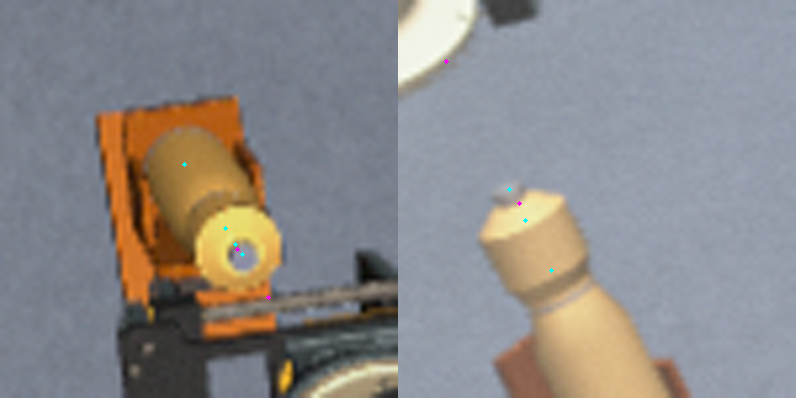

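The axis overlay matches: the nut is at (242,255) in the top view and (510,190) in the scene view, and the dots run along the middle of the mill. I'll advance and close.

>>> {"method": "play_rows", "body": {"steps": "0 0 0 0 0 0.3 0;0 0 0 0 0 0.6 0;0 0 0 0 0 0.8 0;0 0 0 0 -0.009 1 0;0 0 0 0 -0.009 1 0;0 0 0 0 -0.009 1 0", "force": 25}}

```text
time_s: 4.3
position: [0.5876, -0.1806, 0.1666]
tcp_rot: [-0.206, 2.653, 0.05]
force: [0.5, 0.3, 0.3]
finger_gap: 1.0
grasp_force: 0.0
```

>>> {"method": "play_rows", "body": {"steps": "0 0 0 0 0 0.01 1;0 0 0 0 0 0.01 1;0 0 0 0 0 0.01 1;0 0 0 0 0 0.01 1;0 0 0 0 0 0.01 1;0 0 0 0 0 0.01 1;0 0 0 0 0 0.01 1;0 0 0 0 0 0.01 1", "force": 25}}

```text
time_s: 5.3
position: [0.5883, -0.1805, 0.1649]
tcp_rot: [-0.206, 2.653, 0.05]
force: [-2.3, -0.9, 2.7]
finger_gap: 0.524
grasp_force: 25.0
```

The gap of about 48 mm matches the head. I'll draw it out along its axis.

>>> {"method": "play_rows", "body": {"steps": "0 0 0 0 0 -0.1 1;0 0 0 0 0 -0.25 1;0 0 0 0 0 -0.4 1;0 0 0 0 0 -0.6 1;0 0 0 0 0 -0.8 1;0 0 0 0 0 -1 1;0 0 0 0 0 -1 1"}}

```text
time_s: 6.18
position: [0.533, -0.1896, 0.2733]
tcp_rot: [-0.206, 2.651, 0.046]
force: [1.2, 0.7, -2.2]
finger_gap: 0.522
grasp_force: 25.0
```

```bash
python3 - <<'E'
from h import *
s=robot.get_state();print(s["force"],s["joint_pos"])
for P in ([.53,-.19,.34],[.53,-.08,.34],[.55,.0,.34]):print(row(P,RC))
E
```

```text
[ 1.1887  0.6601 -2.2088] [-0.6625  0.1931  1.7724  0.4515  0.8816 -2.6266]
[ 0.0093  0.0765  0.0398 -0.2356 -0.0011 -0.5037]
[ 0.0093  0.0765  0.0398 -0.3615  0.9047 -0.4407]
[ 0.0093  0.0765  0.0398 -0.5989  1.5379 -0.3183]
```

>>> {"method": "play_rows", "body": {"steps": "0 0 0 -0.12 0 -0.25 1;0.0023 0.019 0.01 -0.236 0 -0.504 1;0.0046 0.038 0.02 -0.236 0 -0.504 1;0.007 0.057 0.03 -0.27 0.3 -0.48 1;0.0093 0.0765 0.0398 -0.32 0.6 -0.46 1;0.0093 0.0765 0.0398 -0.36 0.9 -0.44 1;0.0093 0.0765 0.0398 -0.36 0.9 -0.44 1;0.0093 0.0765 0.0398 -0.36 0.9 -0.44 1"}}

```text
time_s: 7.18
position: [0.5303, -0.0802, 0.3375]
tcp_rot: [-0.155, -3.135, -0.003]
force: [0.2, 0.4, -2.0]
finger_gap: 0.521
grasp_force: 25.0
```

```bash
python3 - <<'E'
from h import *
s=robot.get_state();print(s["joint_pos"])
print(row([*frame(CL,[-.008,0,0])[0][:2],.27],RC), frame(CL,[-.008,0,0]))
E
```

```text
[-0.2625  0.2678  1.3663  0.0015  1.5107 -1.7346]
[ 0.0003 -0.0005  0.0002 -0.9459  1.9813  0.5636] [[0.6665 0.1453 0.    ]]
```

>>> {"method": "play_rows", "body": {"steps": "0 0 0 -0.1 0.3 0 1;0 0 0 -0.25 0.6 0 1;0 0 0 -0.45 1 0 1;0 0 0 -0.45 1 0 1"}}

```text
time_s: 7.68
position: [0.5973, 0.0355, 0.3373]
tcp_rot: [-0.153, -3.135, -0.004]
force: [-0.4, -0.0, -2.5]
finger_gap: 0.517
grasp_force: 25.0
```

>>> {"method": "play_rows", "body": {"steps": "0.0003 -0.0005 0.0002 -0.15 0.4 0.1 1;0.0003 -0.0005 0.0002 -0.3 0.7 0.3 1;0.0003 -0.0005 0.0002 -0.5 0.98 0.55 1;0.0003 -0.0005 0.0002 -0.5 0.98 0.55 1;0.0003 -0.0005 0.0002 -0.5 0.98 0.55 1;0.0003 -0.0005 0.0002 -0.5 0.98 0.55 1"}}

```text
time_s: 8.43
position: [0.6673, 0.1438, 0.2734]
tcp_rot: [0.16, 3.135, 0.0]
force: [0.0, 0.5, -2.8]
finger_gap: 0.521
grasp_force: 25.0
```

```bash
python3 - <<'E'
from h import *
s=robot.get_state();t=s["position"];print(s["joint_pos"],s["force"])
print(row([.6665,.1453,.27],RC))
ims=[]
for n,(x,y,w,h) in {"top":(180,150,75,100),"scene":(245,110,75,100)}.items():
    im=cv2.resize(read_camera(n)[:,:,::-1][y:y+h,x:x+w],None,fx=5.3,fy=5.3,interpolation=cv2.INTER_CUBIC)
    a=np.linspace(0,2*np.pi,60)
    b=t-[0,0,.129]
    for n2,c,zz in((b,(255,0,255),0),(b,(255,0,255),.09),(np.r_[frame(CL,[0,0,.052])[0]],(255,255,0),0)):
        for P in np.c_[n2[0]+.027*np.cos(a),n2[1]+.027*np.sin(a),a*0+n2[2]+zz]:
            u=(proj(n,P)[0]-[x,y]+.5)*5.3-.5;cv2.circle(im,tuple(int(round(v)) for v in u),1,c,-1)
    ims.append(im)
cv2.imwrite("pics/hov.png",np.hstack(ims))
E
```

```text
[ 0.125   0.5343  1.1057 -0.0002  1.4994 -1.3439] [ 0.0217  0.4968 -2.7544]
[ 0.      0.0003 -0.0003  0.008   0.0115  0.028 ]
```

View pics/hov.png

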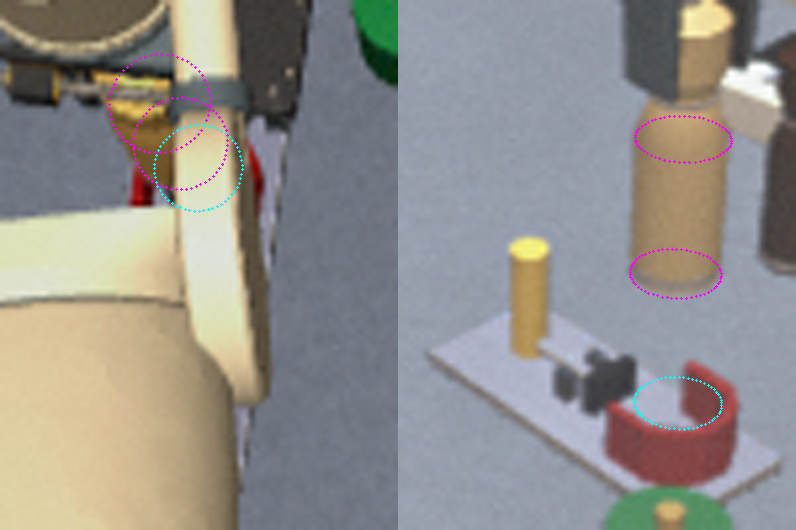

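In the scene view the held mill spans x 631-724 at rows 100-293. It's upright and within a pixel of the predicted rings, so the grip is as planned. The seat ring sits inside the bay at (678,403). I'll lower in stages.

>>> {"method": "play_rows", "body": {"steps": "0 0 0 0.01 0.012 0.2 1;0 0 0 0.01 0.012 0.4 1;0 0 0 0.01 0.012 0.55 1;0 0 0 0.01 0.012 0.65 1;0 0 0 0.01 0.012 0.75 1;0 0 0 0.01 0.012 0.85 1;0 0 0 0.01 0.012 0.92 1;0 0 0 0.01 0.012 0.92 1;0 0 0 0.01 0.012 0.92 1"}}

```text
time_s: 9.65
position: [0.6665, 0.1468, 0.1622]
tcp_rot: [0.158, 3.136, 0.0]
force: [-0.5, 0.4, -3.0]
finger_gap: 0.519
grasp_force: 25.0
```

```bash
python3 - <<'E'
from h import *
s=robot.get_state();t=s["position"];print(s["force"],row([.6665,.1453,.142],RC))
x,y,w,h=(245,110,75,100)
im=cv2.resize(read_camera("scene")[:,:,::-1][y:y+h,x:x+w],None,fx=6,fy=6,interpolation=cv2.INTER_CUBIC)
cv2.imwrite("pics/low.png",im)
E
```

```text
[-0.4653  0.4461 -2.9993] [ 0.      0.0002 -0.0001 -0.0007 -0.0124  0.1685]
```

View pics/low.png

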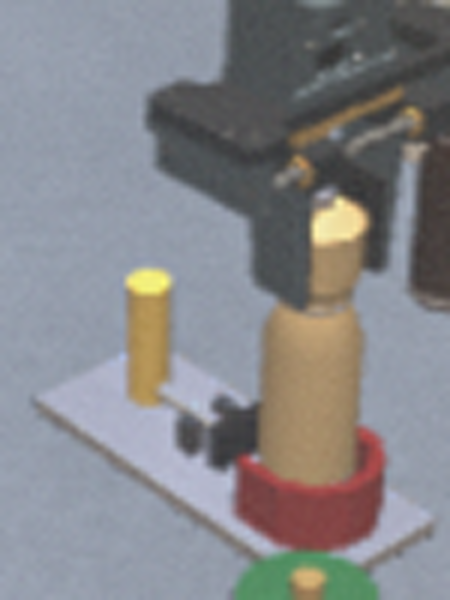

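The mill is inside the bay, base at (308,470), with no contact force. I'll continue down to the plate.

>>> {"method": "play_rows", "body": {"steps": "0 0 0 0 -0.012 0.05 1;0 0 0 0 -0.012 0.1 1;0 0 0 0 -0.012 0.13 1;0 0 0 0 -0.012 0.15 1;0 0 0 0 -0.012 0.15 1;0 0 0 0 -0.012 0.15 1"}}

```text
time_s: 10.45
position: [0.6662, 0.1453, 0.1439]
tcp_rot: [0.158, 3.137, 0.0]
force: [0.4, 0.2, -2.8]
finger_gap: 0.518
grasp_force: 25.0
```

>>> {"method": "play_rows", "body": {"steps": "0 0 0 0 0 0.008 1;0 0 0 0 0 0.016 1;0 0 0 0 0 0.016 1"}}

```text
time_s: 10.82
position: [0.6661, 0.1453, 0.1418]
tcp_rot: [0.158, 3.137, 0.0]
force: [0.2, -0.8, -3.1]
finger_gap: 0.523
grasp_force: 25.0
```

>>> {"method": "play_rows", "body": {"steps": "0 0 0 0 0 0.008 1;0 0 0 0 0 0.014 1;0 0 0 0 0 0.014 1"}}

```text
time_s: 11.2
position: [0.6662, 0.1453, 0.1402]
tcp_rot: [0.158, 3.137, 0.0]
force: [0.2, 0.8, -3.2]
finger_gap: 0.525
grasp_force: 25.0
```

>>> {"method": "play_rows", "body": {"steps": "0 0 0 0 0 0.008 1;0 0 0 0 0 0.012 1;0 0 0 0 0 0.012 1"}}

```text
time_s: 11.58
position: [0.6667, 0.1454, 0.14]
tcp_rot: [0.158, 3.135, 0.001]
force: [-2.5, -1.4, 10.5]
finger_gap: 0.52
grasp_force: 25.0
```

It touched down. I'll ease off slightly and release.

>>> {"method": "play_rows", "body": {"steps": "0 0 0 0 0 -0.008 1;0 0 0 0 0 -0.008 1;0 0 0 0 0 -0.008 0;0 0 0 0 0 -0.008 0;0 0 0 0 0 -0.008 0;0 0 0 0 0 -0.008 0;0 0 0 0 0 -0.008 0;0 0 0 0 0 -0.008 0;0 0 0 0 0 -0.008 0"}}

```text
time_s: 12.7
position: [0.6661, 0.1453, 0.1397]
tcp_rot: [0.158, 3.137, 0.0]
force: [-0.3, -0.7, 0.8]
finger_gap: 1.006
grasp_force: 0.0
```

>>> {"method": "play_rows", "body": {"steps": "0 0 0 0 0 -0.1 0;0 0 0 0 0 -0.3 0;0 0 0 0 0 -0.6 0;0 0 0 0 0 -0.9 0;0 0 0 0 0 -0.9 0"}}

```text
time_s: 13.32
position: [0.6676, 0.1455, 0.2518]
tcp_rot: [0.158, 3.131, 0.002]
force: [-0.2, 0.5, -0.3]
finger_gap: 0.998
grasp_force: 0.0
```

```bash
python3 - <<'E'
from h import *
s=robot.get_state();print(s["force"])
for d in (-.19,-.2):print(row([*frame(CL,[d,0,0])[0][:2],.2],RC),frame(CL,[d,0,0]))
x,y,w,h=(245,110,75,100)
im=cv2.resize(read_camera("scene")[:,:,::-1][y:y+h,x:x+w],None,fx=6,fy=6,interpolation=cv2.INTER_CUBIC)
cv2.imwrite("pics/rel.png",im)
E
```

```text
[-0.2398  0.5104 -0.3084]
[ 0.0002  0.0011 -0.0001  1.5278 -0.0041  0.4218] [[0.4854 0.1635 0.    ]]
[ 0.0002  0.0011 -0.0001  1.6112 -0.0042  0.4212] [[0.4755 0.1645 0.    ]]
```

View pics/rel.png

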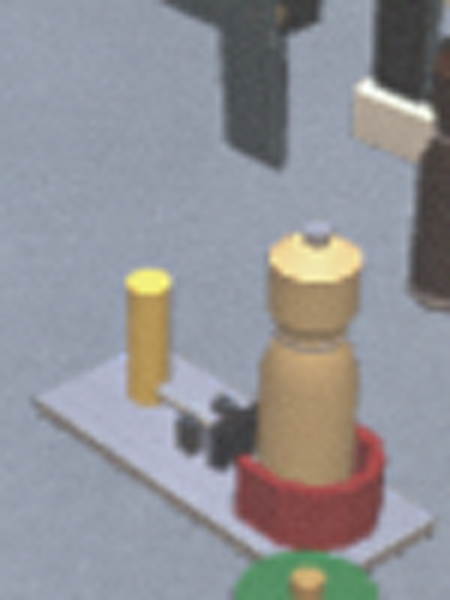

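The mill stands upright in the bay at (308,350), free of the fingers. Next I'll go behind the handle with the fingers closed.

>>> {"method": "play_rows", "body": {"steps": "0 0.001 0 0.4 0 0 1;0 0.001 0 0.8 0 0 1;0 0.001 0 1 0 0 1;0 0.001 0 1 0 0 1;0 0.001 0 1 0 0 1;0 0.001 0 1 0 0 1"}}

```text
time_s: 14.12
position: [0.5474, 0.1572, 0.2473]
tcp_rot: [-0.158, -3.132, -0.001]
force: [0.2, 0.3, 0.2]
finger_gap: 0.375
grasp_force: 0.0
```

>>> {"method": "play_rows", "body": {"steps": "0 0 0 0.3 0 0 1;0 0 0 0.5 0 0 1;0 0 0 0.5 0 0.3 1;0 0 0 0.5 0 0.7 1;0 0 0 0.5 0 0.7 1;0 0 0 0.5 0 0.7 1"}}

```text
time_s: 14.88
position: [0.4875, 0.1635, 0.1651]
tcp_rot: [-0.158, -3.133, -0.001]
force: [0.1, 0.5, 0.8]
finger_gap: 0.004
grasp_force: 0.0
```

```bash
python3 - <<'E'
from h import *
s=robot.get_state();print(s["force"],s["position"],s["finger_gap"])
for d in (-.185,-.165):print(row([*frame(CL,[d,0,0])[0][:2],.055],RC),frame(CL,[d,0,0]))
E
```

```text
[0.0983 0.4562 0.8391] [0.4875 0.1635 0.1651] 0.0038144437947218086
[ 0.0001 -0.0007 -0.0001 -0.029  -0.0025  0.9177] [[0.4904 0.163  0.    ]]
[ 0.0001 -0.0007 -0.0001 -0.1957 -0.0024  0.9169] [[0.5103 0.161  0.    ]]
```

>>> {"method": "play_rows", "body": {"steps": "0 0 0 0 0 0.3 1;0 0 0 0 0 0.6 1;0 0 0 0 0 0.8 1;0 0 0 0 0 0.9 1;0 0 0 0 0 0.9 1;0 0 0 0 0 0.9 1"}}

```text
time_s: 15.62
position: [0.4867, 0.1637, 0.0571]
tcp_rot: [-0.158, -3.134, -0.001]
force: [-0.4, -0.2, 0.4]
finger_gap: 0.007
grasp_force: 0.0
```

>>> {"method": "play_rows", "body": {"steps": "0 0 0 -0.04 0 0 1;0 0 0 -0.08 0 0 1;0 0 0 -0.12 0 0 1;0 0 0 -0.15 0 0 1;0 0 0 -0.18 0 0 1;0 0 0 -0.21 0 0 1;0 0 0 -0.24 0 0 1;0 0 0 -0.24 0 0 1"}}

```text
time_s: 16.62
position: [0.515, 0.1606, 0.0558]
tcp_rot: [-0.158, -3.133, -0.001]
force: [-0.2, 0.6, 0.6]
finger_gap: 0.003
grasp_force: 0.0
```

>>> {"method": "play_rows", "body": {"steps": "0 0 0 -0.03 0 0 1;0 0 0 -0.06 0 0 1;0 0 0 -0.09 0 0 1"}}

```text
time_s: 17.0
position: [0.5252, 0.1595, 0.0557]
tcp_rot: [-0.158, -3.131, -0.001]
force: [-3.9, 0.3, 3.5]
finger_gap: 0.005
grasp_force: 2.3
```

```bash
python3 - <<'E'
from h import *
s=robot.get_state();print(s["force"],s["position"])
x,y,w,h=(245,110,75,100)
im=cv2.resize(read_camera("scene")[:,:,::-1][y:y+h,x:x+w],None,fx=6,fy=6,interpolation=cv2.INTER_CUBIC)
cv2.imwrite("pics/push.png",im)
E
```

```text
[-3.867   0.2645  3.47  ] [0.5252 0.1595 0.0557]
```

View pics/push.png

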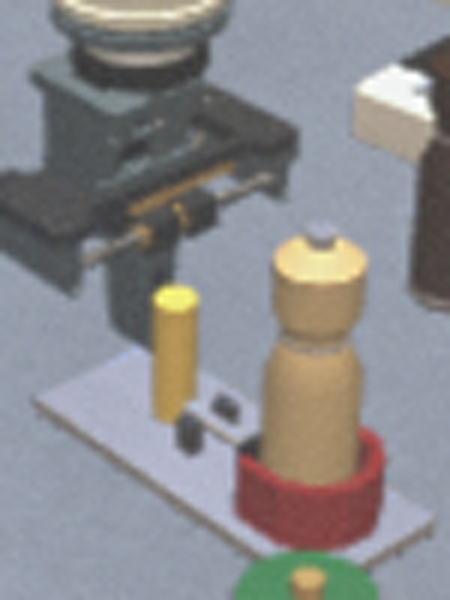

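The jaw is moving: the handle top went from (148,280) to (177,297), and the mill is still upright with force around 4 N. I'll keep pushing gently.

>>> {"method": "play_rows", "body": {"steps": "0 0 0 -0.02 0 0 1;0 0 0 -0.035 0 0 1;0 0 0 -0.05 0 0 1;0 0 0 -0.05 0 0 1"}}

```text
time_s: 17.55
position: [0.5315, 0.1589, 0.0557]
tcp_rot: [-0.158, -3.132, -0.001]
force: [-2.8, 0.4, 1.9]
finger_gap: 0.004
grasp_force: 1.3
```

>>> {"method": "play_rows", "body": {"steps": "0 0 0 -0.01 0 0 1;0 0 0 -0.02 0 0 1;0 0 0 -0.02 0 0 1"}}

```text
time_s: 17.92
position: [0.532, 0.1588, 0.0556]
tcp_rot: [-0.157, -3.129, -0.0]
force: [-13.0, 3.2, 9.8]
finger_gap: 0.004
grasp_force: 6.5
```

>>> {"method": "play_rows", "body": {"steps": "0 0 0 -0.012 0 0 1;0 0 0 -0.012 0 0 1;0 0 0 -0.012 0 0 1"}}

```text
time_s: 18.3
position: [0.5322, 0.1587, 0.0556]
tcp_rot: [-0.157, -3.127, -0.0]
force: [-19.8, 3.8, 15.9]
finger_gap: 0.007
grasp_force: 10.0
```

```bash
python3 - <<'E'
from h import *
s=robot.get_state();print(s["force"],s["position"])
x,y,w,h=(245,110,75,100)
im=cv2.resize(read_camera("scene")[:,:,::-1][y:y+h,x:x+w],None,fx=6,fy=6,interpolation=cv2.INTER_CUBIC)
for P,c in((frame(CL,[0,0,.192])[0],(255,0,255)),(frame(CL,[-.112,0,.098])[0],(255,0,0)),):
    u=(proj("scene",P)[0]-[x,y]+.5)*6-.5;print(u);cv2.circle(im,tuple(int(round(v)) for v in u),2,c,-1)
cv2.imwrite("pics/pin.png",im)
E
```

```text
[-19.7761   3.7513  15.9372] [0.5322 0.1587 0.0556]
[330.0838 234.7637]
[181.295  301.7812]
```

View pics/pin.png

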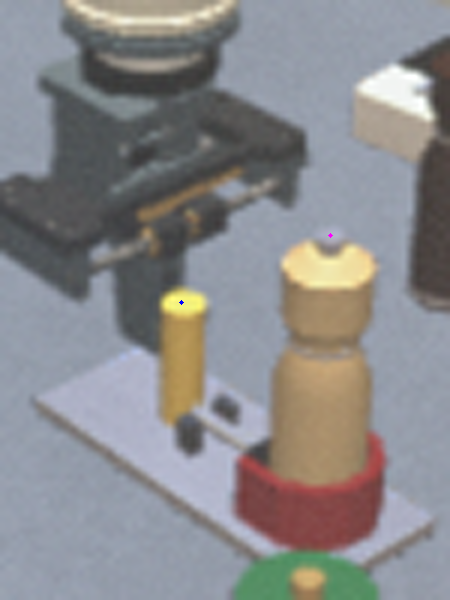

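The predicted pinned positions fall on the handle top (181,302) and the nut (330,235), so the jaw is at about 38 mm and the mill is upright and pinned. I'll back off and hand in.

>>> {"method": "play_rows", "body": {"steps": "0 0 0 0.05 0 0 1;0 0 0 0.15 0 0 1;0 0 0 0.3 0 0 1;0 0 0 0.3 0 0 1;0 0 0 0.3 0 0 1;0 0 0 0.3 0 0 1"}}

```text
time_s: 19.1
position: [0.5, 0.1621, 0.0559]
tcp_rot: [-0.158, -3.133, -0.001]
force: [-0.1, -0.3, -0.1]
finger_gap: 0.002
grasp_force: 0.0
```

```bash
python3 -c "
from h import *
print(robot.get_state()['force'],robot.get_state()['position'])
print(robot.finish_job())"
```

```text
[-0.1234 -0.2821 -0.1471] [0.5    0.1621 0.0559]
the job is handed in; nothing more can be done
None
```

The olive mill was upright in the bay and pinned by the jaw in the last picture; the arm then backed clear and I handed the job in at about 19 s, with no verdict returned.

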